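# Clamp a test panel to its inclined flow-test stand

## Robot

A 6-joint arm with a two-finger parallel gripper is mounted at the origin on a cart in front of the work surface, level with it; the furniture and walls round the work are solid. World frame = base frame: x ahead of the robot, y to its left, z up, the work surface at z = 0. Lengths are in m, angles in degrees, forces in N, time in s.
With the tool pointing down it reaches from about 0.25 to 0.725 m from the base axis. Payload 9.7 kg.
Tool frame: the origin (TCP) lies between the finger pads; the fingertips stand 19 mm ahead of it and the grasp point (between the pads) is the TCP; x points along the fingers, y is the direction in which the jaws open and shut, and the axes are right-handed (so a half turn about x gives the same grasp; the last joint's range is limited). The gripper opens to 85 mm and grips with 20 to 120 N. Pads are 22 mm wide; open, the fingers measure 114 mm over their backs; the gripper's body (76 mm by 85 mm) begins 54 mm behind the grasp point. The pads swing forward as they close: fully open they stand 13 mm farther back than shut.
Start: joints at [-76.719, 4.979, 10.078, 95.1, 0, 90], TCP at [0.126, -0.535, 0.25] pointing down, gripper open.
Joint ranges: [-179.16, 179.16], [-48.56, 103.87], [-65.8, 70.77], [-126.05, 130.52], [-82.76, 87.17], [-180, 180]. Speed limits (degrees/s): [127.2, 127.2, 147.25, 180, 180, 180].

## Interface

Orientations are given as [roll, pitch, yaw] about the fixed x, y, z axes, in that order (R = Rz(yaw) Ry(pitch) Rx(roll)).
In Python, from workcell import bot gives the robot as it stands. The module is installed in compiled form; this text tells all that it offers.
- The arm moves only by the shell command python3 -m handwheel 'ROWS' [FORCE]. ROWS is JSON, a list of rows, each a list of 7 numbers: the turn, a rotation vector about the tool's x, y, z in degrees, then the shift along the tool's x, y, z in m, then the closure, from -1 (fully open) to 1 (shut), so that 0 is half open. In form: [[ax, ay, az, dx, dy, dz, fingers], ...]. A call has 1 to 20 rows; each row is the pose to reach, as a shift and turn from the pose commanded when the call began, along the tool's axes at that moment; what a row does not reach only later rows make up. A row lasts 1/8 s, in which the tool goes at most 62.5 mm and 10.7 degrees, less where a joint would pass 70% of its speed; a pose out of reach is approached as far as the arm can. A call with a gripper value outside its range is refused whole. The fingers move at their own pace and stop on an object; FORCE is the grip in N (left out, the last holds). Time passes only in rows, so rows that repeat a pose let the fingers close. It gives the time, the measured TCP pose, the force and the opening at its end, in the units of the state.
- bot.get_obs(): the state, without advancing time (a new reading comes with each control period).
- bot.camera(name): name is "scene" or "side" or "wrist"; returns a dict with "frame" (480x640x3 uint8, red, green, blue), "fx", "fy", "cx", "cy" (pixels), "R" (3x3) and "t" (3): a world point X has camera coordinates R X + t; the wrist camera has in their place "tool_from_camera" (4x4, takes a point from camera to tool coordinates, whose origin is the TCP and whose axes are the tool frame's). Camera axes: x right, y down, z forward; pixel columns grow to the right and rows downward; lengths in m; the calibration is good to about 2 mm. A picture is of the moment at which its call begins: read the wrist's pose just before it. There is no depth.
- bot.job_done(): hands the job in, once; it reports no verdict.
Trained networks look in a picture, given as the dict that the camera call returned (one of the last four; its "shot" number tells which), for a name from the list of things; names that differ only in an ending like _2 or _b are one class to them, and where a whole thing is asked for, a point or a joint stands for the part that bears it (a point fixed in the world has none). Each returns a list of dicts, best first, with "conf" (0 to 1); they miss things now and then, are a little off and sometimes report something else, mostly with a low value. They report only what shows in the picture. A call takes as long as a camera call. They do not tell look-alikes from the thing itself.
- bot.look_for(name, picture): "bbox" ([left, top, width, height] as shares, 0 to 1, of the picture: columns of its width, rows of its height, round what is visible of it).
- bot.tip_of(name, picture): "centre" ([column, row] as shares, 0 to 1, of the picture: columns of its width, rows of its height: a listed point, or the origin of a listed thing).
The state is a dict: "time": time; "q": joint angles; "qd": joint speeds; "joint_efforts": joint torques, N m; "ee_pos": TCP position; "tcp_rot": TCP orientation; "wrist_force": force on the tool from outside, world axes, zero at the start; "torque": the same for the moment, N m; "opening": finger opening in m.
Only numpy, scipy, OpenCV 4.12 (cv2) and the standard library are available. Lean on these libraries where they do the work, as an engineer would, in place of code of your own. Each camera call takes 0.05 s, during which the arm holds its last target.

## Task

Fix the test panel to its inclined stand for a flow test: squeeze the orange spring clamp open, take it off the end board of the panel rack and bring its open jaws down along the slope over the middle of the panel's top edge, so that they straddle panel and backboard together. With the jaws still held open, so that the pads do not scrape the panel, press the clamp firmly but not hard until its dark pivot barrel sits on the edge; then let it bite there squarely, without letting it ride up as the fingers open, and leave it. Do not shift the panel on its stand, and leave the brown sample jar and the stopwatch where they are.

Things in the scene. Friction and masses are not known exactly. Their poses are not given: they have to be found in the camera images.
- clamp: Orange and black spring clamp like a clothes-peg, 90 g: two levers on a dark barrel. Origin on the pivot. Handles: flat outer faces 22 mm wide, 50 mm over their upper ends at joint 0; fully squeezed they are parallel, 26 mm over the outside, 11 to 47 mm above the pivot. Jaw tips 38 mm below the pivot, 30 mm apart (43 mm over the outside) when fully open. Barrel 24 mm long, 7 mm radius.
- clamp_pivot (a point): Pivot centre of the clamp. The frame belongs to one lever: y along the pivot, z up towards the handles, jaws at -z, x across the jaws to the other lever. z is parallel to the gripped faces when the clamp bites 10 mm; when squeezed, the clamp's mid-plane is z turned about -y by half the joint value (0.27 rad when fully squeezed).
- clamp_jaw (a joint): Opening of the sprung clamp, rad: 0 biting 10 mm (as on the rack's end board, or on panel plus backboard), 0.54 handles squeezed together to their stop, -0.34 shut on nothing. The spring always closes it: squeezing the handles 30 mm above the pivot takes 10 N to start, 15 N to reach the stop; a harder grip only loads the stop. Fingers that draw back as they open drag the clamp upward.
- panel: Steel test panel, 90 wide, 120 tall, 4 mm thick, 300 g, with a black specimen on its face; stands loose on the stand's ledge and leans back 22 degrees from upright on a dark 6 mm backboard whose top edge is 4 mm lower than its own: together they are 10 mm thick. Origin at the middle of its lower edge, axes as panel_edge.
- panel_edge (a point): Middle of the panel's top edge, midway through its thickness. z points up the slope in the panel's plane, y along the edge, x square to the panel, back into the backboard; the middle of panel plus board lies 3 mm along +x. With the clamp's barrel down on the edge its pivot is 7 mm up along z. A push of 5 to 15 N down the slope seats it; over 35 N is too hard.
- stand: Fixed inclined stand: grey base plate 150 x 150 mm, dark backboard 124 mm wide, 4 mm lower than the panel's top edge, two stays behind it. Origin on the worktop below the board; x points from the panel's face to the back, z up.
- rack_edge (a point): Middle of the top edge of the white end board (10 mm thick, 116 mm wide, 100 mm high) of the fixed rack of spare panels, on which the clamp is clipped at the start, its barrel on the edge. x square to the board towards the spare panels (28 mm lower than the board, the nearest 45 mm behind it), y along the edge, z up.
- sample_jar_0: Brown sample jar with a black lid, 54 mm wide, 65 mm tall; a bystander. Origin at the centre of its underside.
- stopwatch: Dark grey stopwatch lying flat, 73 x 58 x 14 mm; a bystander. Origin at the centre of its underside.
Not all that is in view belongs to the job. What is meant by the clamp is not purple, and is the smaller of those in its own colour.

How it is judged (in metres and radians):
On the way, in this order (a step that is already met when the one before it is completed fails the run):
1. the clamp is opened and lifted off the rack (distance of clamp_pivot from where it was at the start of the episode above 0.06 m and value of joint clamp_jaw above 0.3 rad), for 0.2 s.
2. the clamp is pressed home on the panel's edge (at least 4 N) while its jaws are still held open round panel and board (value of joint clamp_jaw above 0.3 rad and contact force between clamp and panel above 4 N and z of clamp_pivot in the frame of panel_edge below 0.0105 m and x of clamp_pivot in the frame of panel_edge between -0.004 and 0.01 m and y of clamp_pivot in the frame of panel_edge between -0.015 and 0.015 m), for 0.1 s.
At the end, for the whole second after the job is handed in: The clamp, let go and at rest, bites panel and backboard together (joint within 0.1 rad of 0), its pivot within 15 mm of the middle of the edge, within 3 mm of fully down, within 4 mm of the stack's mid-plane and square within 0.12 rad; the panel is within 8 mm of where it stood (z of clamp_pivot in the frame of panel_edge between 0.004 and 0.01 m and x of clamp_pivot in the frame of panel_edge between -0.001 and 0.007 m and y of clamp_pivot in the frame of panel_edge between -0.015 and 0.015 m and value of joint clamp_jaw between -0.1 and 0.1 rad and angle between the y axis of clamp_pivot and the y axis of panel_edge, either way round below 0.12 rad and angle between the z axis of clamp_pivot and the z axis of panel_edge, either way round below 0.12 rad and distance of panel_edge from where it was at the start of the episode below 0.008 m and velocity of joint clamp_jaw between -0.1 and 0.1 rad/s and linear speed of clamp below 0.02 m/s); the robot touches nothing.
It fails at once if the clamp is pressed on the panel with more than 35 N (contact force between clamp and panel above 35 N).
It fails at once if the panel is shifted by more than 15 mm (distance of panel_edge from where it was at the start of the episode above 0.015 m).
It fails at once if the sample jar is moved by more than 20 mm (distance of sample_jar_0 from where it was at the start of the episode above 0.02 m).
It fails at once if the stopwatch is moved by more than 20 mm (distance of stopwatch from where it was at the start of the episode above 0.02 m).
It also fails if it takes over 51 s, if anything falls off the work surface, if the arm or the gripper's body presses on something with over 40 N, if the wrist force passes 120 N, or if a joint passes its speed limit or range.

## Working session

There is one attempt and no reset: what is moved stays moved. The work goes in short steps, Python scripts to look and compute and a shell command to move; the robot and the scene stay as the last step left them, time stands still between calls to the robot, and variables do not carry over. Pictures are saved under pics/ and viewed, and the job is handed in when it is done.

```bash
mkdir -p pics
python3 - <<'E'
from workcell import bot
import cv2,json
o=bot.get_obs(); print({k:o[k] for k in ('time','q','ee_pos','tcp_rot','wrist_force','opening')})
for n in ('scene','side','wrist'):
    p=bot.camera(n); cv2.imwrite(f'pics/{n}0.png',p['frame'][:,:,::-1])
    print(n,p['fx'],p['cx'],p.get('R'),p.get('t'),p.get('tool_from_camera'))
    for k in ('clamp','panel','rack_edge','sample_jar_0','stopwatch','stand'):
        print(k,[(round(d['conf'],2),[round(v,3) for v in d['bbox']]) for d in bot.look_for(k,p)])
    for k in ('clamp_pivot','panel_edge','rack_edge'):
        print(k,[(round(d['conf'],2),[round(d['centre'][0]*640,1),round(d['centre'][1]*480,1)]) for d in bot.tip_of(k,p)])
E
```

```text
{'time': 0.0, 'q': array([-7.67202125e+01,  5.01255249e+00,  1.00348709e+01,  9.50985847e+01,
        2.43323631e-03,  9.00003436e+01]), 'ee_pos': array([ 0.1263053 , -0.53510303,  0.24957284]), 'tcp_rot': array([-91.82702727,  89.92369489, 101.45241508]), 'wrist_force': array([0.5602038 , 0.39796185, 0.95940873]), 'opening': 0.08580268067309615}
scene 470.1546232599254 317.8010336729916 [[-0.5666844  -0.82370378  0.01951595]
 [-0.57559511  0.37882265 -0.72469558]
 [ 0.5895414  -0.42190697 -0.68879275]] [0.30076143 0.43461103 0.84635285] None
clamp [(0.97, [0.625, 0.419, 0.044, 0.073]), (0.85, [0.517, 0.596, 0.031, 0.064]), (0.58, [0.619, 0.481, 0.029, 0.064]), (0.49, [0.614, 0.483, 0.012, 0.043])]
panel [(0.56, [0.332, 0.603, 0.068, 0.109])]
rack_edge [(0.77, [0.54, 0.486, 0.119, 0.135])]
sample_jar_0 [(0.68, [0.245, 0.572, 0.034, 0.063]), (0.42, [0.622, 0.48, 0.031, 0.063])]
stopwatch [(0.53, [0.7, 0.485, 0.017, 0.046])]
stand [(0.71, [0.314, 0.592, 0.116, 0.155])]
clamp_pivot [(0.95, [412.5, 221.1]), (0.68, [337.9, 302.1]), (0.52, [405.0, 247.2])]
panel_edge [(0.97, [233.1, 284.2]
[... 524 characters left out ...]
, [0.557, 0.786, 0.04, 0.053]), (0.52, [0.474, 0.345, 0.023, 0.058])]
stand [(0.76, [0.389, 0.37, 0.085, 0.123])]
clamp_pivot [(0.92, [382.9, 329.9]), (0.82, [279.5, 265.2]), (0.6, [319.6, 296.8])]
panel_edge [(0.59, [271.3, 182.6])]
rack_edge [(0.84, [320.3, 296.0])]
wrist 334.1403183802505 319.2111147480917 None None [[ 3.47798951e-04 -2.77105707e-01  9.60839376e-01 -1.23565222e-01]
 [ 9.99999924e-01 -7.09041207e-05 -3.82422776e-04  2.41089058e-04]
 [ 1.74099005e-04  9.60839436e-01  2.77105662e-01 -6.96129318e-02]
 [ 0.00000000e+00  0.00000000e+00  0.00000000e+00  1.00000000e+00]]
clamp []
panel []
rack_edge []
sample_jar_0 []
stopwatch []
stand []
clamp_pivot []
panel_edge []
rack_edge []
```

View pics/scene0.png

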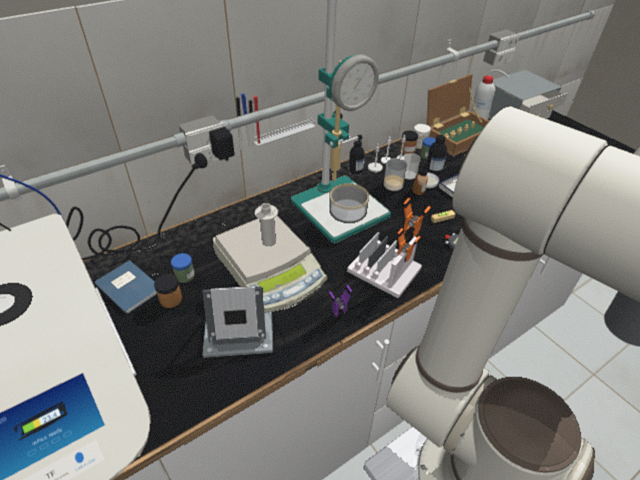

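View pics/side0.png

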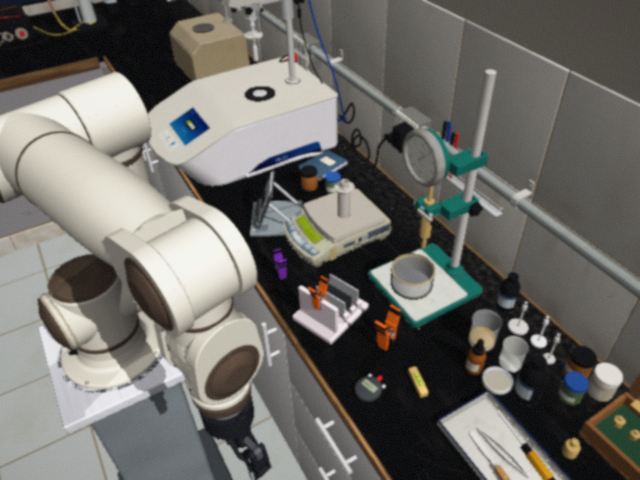

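Run:
```python
import cv2
a=cv2.imread('pics/scene0.png');b=cv2.imread('pics/side0.png')
cv2.imwrite('pics/sc_z.png',cv2.resize(a[190:350,140:470],None,fx=2.4,fy=2.4,interpolation=cv2.INTER_CUBIC))
cv2.imwrite('pics/si_z.png',cv2.resize(b[150:420,230:470],None,fx=2.2,fy=2.2,interpolation=cv2.INTER_CUBIC))
```

```text
(no output)
```

View pics/sc_z.png

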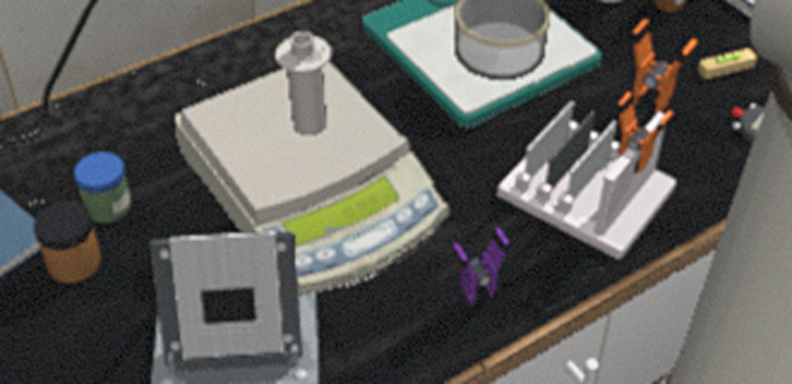

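View pics/si_z.png

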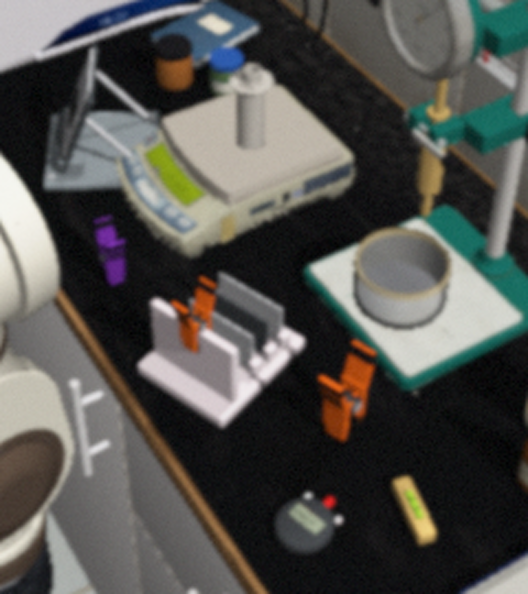

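The scene view shows the small orange clamp on the rack's end board at about (405,247), and the side view shows it at (320,297). The larger free-standing look-alike is at (412,221) in the scene view and (383,330) in the side view. The purple one is elsewhere. The panel's top edge is at (233,284)/(271,183). Next I'll triangulate.

```bash
cat > h.py <<'E'
import numpy as np, cv2
from scipy.spatial.transform import Rotation as Ro
def rpy(r): return Ro.from_euler('xyz',r,degrees=True).as_matrix()
def cam(p,obs=None):
    K=np.array([[p['fx'],0,p['cx']],[0,p['fy'],p['cy']],[0,0,1]])
    if 'R' in p: R,t=np.array(p['R']),np.array(p['t'])
    else:
        T=np.eye(4);T[:3,:3]=rpy(obs['tcp_rot']);T[:3,3]=obs['ee_pos']
        M=np.linalg.inv(T@np.array(p['tool_from_camera']));R,t=M[:3,:3],M[:3,3]
    return K,R,t
def P(c): K,R,t=c; return K@np.c_[R,t]
def tri(obs):  # [(cam,(u,v)),...]
    A=[]
    for c,(u,v) in obs:
        M=P(c);A+= [u*M[2]-M[0],v*M[2]-M[1]]
    A=np.array(A); A/=np.linalg.norm(A[:,:3],axis=1)[:,None]
    X=np.linalg.lstsq(A[:,:3],-A[:,3],rcond=None)[0]
    return X,[np.round(proj(c,X)-np.array(uv),1) for c,uv in obs]
def proj(c,X):
    x=P(c)@np.r_[X,1]; return x[:2]/x[2]
def plane(c,uv,z):
    K,R,t=c; d=R.T@np.linalg.inv(K)@np.r_[uv,1]; o=-R.T@t
    return o+d*(z-o[2])/d[2]
E
python3 - <<'E'
from workcell import bot
from h import *
S=cam(bot.camera('scene'));D=cam(bot.camera('side'))
for n,a,b in [('clamp',(405,247.2),(319.6,296.8)),('big',(412.5,221.1),(382.9,329.9)),('edge',(233.1,284.2),(271.3,182.6)),('purple',(337.9,302.1),(279.5,265.2)),('jar top',(168,282),(308.5,169))]:
    print(n,tri([(S,a),(D,b)]))
# rack board top edge ends: scene zoom & side zoom
sz=lambda u,v:(140+u/2.4,190+v/2.4); dz=lambda u,v:(230+u/2.2,150+v/2.2)
print('rack front-left', tri([(S,sz(607,160)),(D,dz(152,302))]))
print('rack near-right', tri([(S,sz(668,112)),(D,dz(238,365))]))
print('panel TL', tri([(S,sz(172,238)),(D,dz(92,60))]))
E
```

```text
clamp (array([ 0.45984511, -0.20367231,  0.10138691]), [array([-0.1, -0.2]), array([-0.1,  0.2])])
big (array([ 0.55669651, -0.32964306,  0.05174358]), [array([0.2, 0.2]), array([ 0.2, -0.2])])
edge (array([0.54194067, 0.20767255, 0.14470458]), [array([0.8, 1.2]), array([ 0.6, -0.9])])
purple (array([ 0.4516878 , -0.00150263,  0.03839938]), [array([0.1, 0.2]), array([ 0.1, -0.1])])
jar top (array([0.70736006, 0.30459692, 0.06395851]), [array([-0.9, -1.4]), array([-0.6,  1. ])])
rack front-left (array([ 0.43892383, -0.15230583,  0.10697052]), [array([1.9, 2.4]), array([ 2. , -2.3])])
rack near-right (array([ 0.47472148, -0.26624049,  0.08964748]), [array([0.5, 0.6]), array([ 0.5, -0.6])])
panel TL (array([0.56276097, 0.24724358, 0.13217089]), [array([1.3, 1.8]), array([ 0.9, -1.3])])
```

```bash
cat >> h.py <<'E'
def goal(R0,p0,R1,p1):
    "row numbers from commanded pose 0 to pose 1"
    return np.round(Ro.from_matrix(R0.T@R1).as_rotvec(degrees=True),2),np.round(R0.T@(np.array(p1)-p0),4)
def toolR(x,y):
    x=np.array(x,float);x/=np.linalg.norm(x);y=np.array(y,float);y-=x*(x@y);y/=np.linalg.norm(y)
    return np.c_[x,y,np.cross(x,y)]
E
python3 - <<'E'
from workcell import bot
from h import *
o=bot.get_obs();R=rpy(o['tcp_rot']);print(np.round(R,3))
for s in (1,-1):
    a=np.radians(17.5);R1=toolR([0,0,-1],[s*np.cos(a),s*np.sin(a),0])
    print(s,R1.round(2).tolist(),goal(R,o['ee_pos'],R1,[.455,-.205,.26]))
E
```

```text
[[ 0.     0.23  -0.973]
 [ 0.    -0.973 -0.23 ]
 [-1.    -0.    -0.   ]]
1 [[0.0, 0.95, 0.3], [0.0, 0.3, -0.95], [-1.0, 0.0, 0.0]] (array([-94.22,  -0.  ,  -0.  ]), array([-0.0097, -0.246 , -0.3957]))
-1 [[0.0, -0.95, -0.3], [0.0, -0.3, 0.95], [-1.0, 0.0, 0.0]] (array([85.78, -0.  ,  0.  ]), array([-0.0097, -0.246 , -0.3957]))
```

```bash
python3 -m handwheel '[[-30,0,0,-0.01,-0.08,-0.13,-1],[-94.2,0,0,-0.01,-0.246,-0.396,-1],[-94.2,0,0,-0.01,-0.246,-0.396,-1],[-94.2,0,0,-0.01,-0.246,-0.396,-1],[-94.2,0,0,-0.01,-0.246,-0.396,-1],[-94.2,0,0,-0.01,-0.246,-0.396,-1],[-94.2,0,0,-0.01,-0.246,-0.396,-1],[-94.2,0,0,-0.01,-0.246,-0.396,-1],[-94.2,0,0,-0.01,-0.246,-0.396,-1],[-94.2,0,0,-0.01,-0.246,-0.396,-1],[-94.2,0,0,-0.01,-0.246,-0.396,-1]]' 25
python3 - <<'E'
from workcell import bot
from h import *
o=bot.get_obs();print(o['time'],o['q'].round(1),o['ee_pos'],o['tcp_rot'])
p=bot.camera('wrist');cv2.imwrite('pics/w1.png',p['frame'][:,:,::-1])
for k in ('clamp_pivot','rack_edge'):
    print(k,[(round(d['conf'],2),[round(d['centre'][0]*640,1),round(d['centre'][1]*480,1)]) for d in bot.tip_of(k,p)])
E
```

```text
time: 2.98
ee_pos: [0.4551, -0.2051, 0.2603]
tcp_rot: [49.6, 90.0, -23.2]
wrist_force: [0.2, -0.5, 0.3]
opening: 0.0856
2.975 [-24.3  -1.8   4.3  96.1   0.   48.5] [ 0.45505339 -0.2051489   0.26033912] [ 49.55985652  89.99554162 -23.17372841]
clamp_pivot [(0.89, [379.7, 0.5]), (0.87, [321.3, 224.0]), (0.68, [373.4, 351.7])]
rack_edge [(0.6, [322.0, 217.4]), (0.21, [320.3, 227.5])]
```

View pics/w1.png

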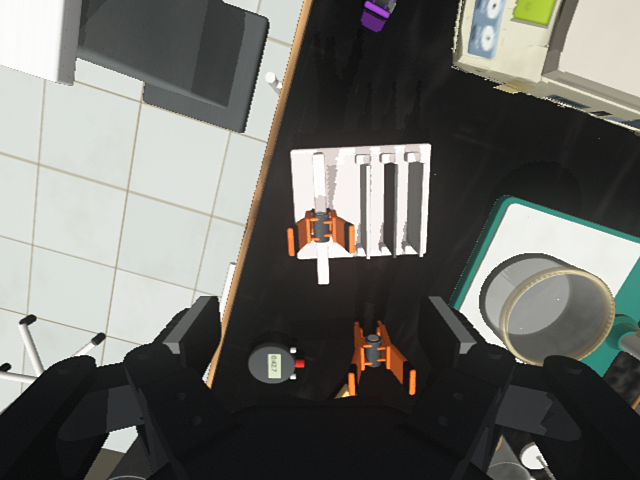

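The wrist view shows the clamp's barrel at (321,225) on the white board, whose top edge runs from (319,154) to (323,284). The big look-alike is at (373,350), and the stopwatch is at (272,363).

Run:
```python
from workcell import bot
from h import *
a=cv2.imread('pics/w1.png')
cv2.imwrite('pics/w1z.png',cv2.resize(a[140:300,270:440],None,fx=3.6,fy=3.6,interpolation=cv2.INTER_CUBIC))
o=bot.get_obs();p=bot.camera('wrist');W=cam(p,o);S=cam(bot.camera('scene'));D=cam(bot.camera('side'))
print(tri([(W,(321.3,224)),(S,(405,247.2)),(D,(319.6,296.8))]))
print(tri([(W,(321.3,224)),(D,(319.6,296.8))]))
for z in (.1,.107): print(plane(W,(321.3,224),z))
A=plane(W,(319,154),.1);B=plane(W,(322.7,284),.1);d=A-B;print(A,B,np.linalg.norm(d),np.degrees(np.arctan2(d[1],d[0])))
```

```text
(array([ 0.45779201, -0.20232249,  0.10185986]), [array([2.8, 3. ]), array([0.1, 0.4]), array([-1.2,  0. ])])
(array([ 0.45772081, -0.20193688,  0.10034251]), [array([2.9, 2.1]), array([-1.3,  0.3])])
[ 0.45478657 -0.20092431  0.1       ]
[ 0.45425733 -0.19938506  0.107     ]
[ 0.43530199 -0.14518177  0.1       ] [ 0.47293103 -0.25442192  0.1       ] 0.1155394119707009 109.00686029454963
```

View pics/w1z.png

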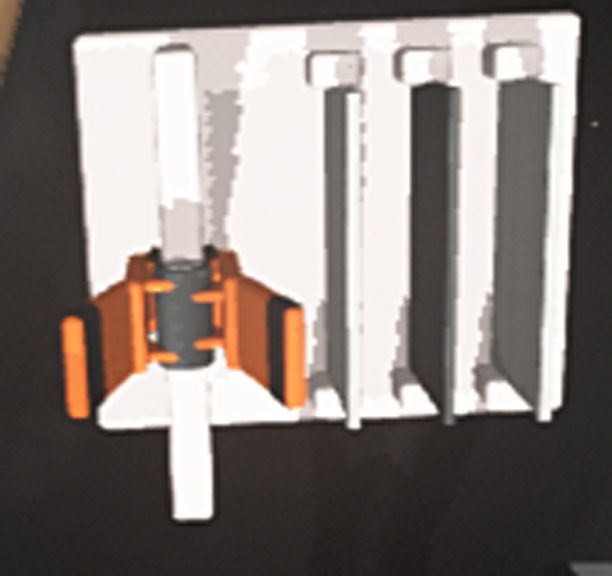

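```bash
python3 -m handwheel '[[-1.6,0,0,0.04,0.001,-0.004,-1],[-1.6,0,0,0.075,0.001,-0.004,-1],[-1.6,0,0,0.075,0.001,-0.004,-1],[-1.6,0,0,0.075,0.001,-0.004,-1]]'
python3 - <<'E'
from workcell import bot
from h import *
o=bot.get_obs();print(o['ee_pos'],o['tcp_rot'])
p=bot.camera('wrist');cv2.imwrite('pics/w2.png',p['frame'][:,:,::-1]);W=cam(p,o)
R=rpy(o['tcp_rot']);print(R.round(3))
print(np.degrees(np.arctan2(R[1,1],R[0,1])))
for k in ('clamp_pivot','rack_edge'):
  for d in bot.tip_of(k,p):
    uv=np.array(d['centre'])*[640,480];print(k,d['conf'],uv.round(1),plane(W,uv,.107))
print(proj(W,[.455,-.201,.107]))
E
```

```text
time: 3.78
ee_pos: [0.4553, -0.201, 0.1868]
tcp_rot: [47.0, 89.9, -23.9]
wrist_force: [0.8, 0.4, 0.4]
opening: 0.0851
[ 0.45530187 -0.20102388  0.18679298] [ 47.00438162  89.91749129 -23.93648675]
[[ 0.001  0.945  0.327]
 [-0.001  0.327 -0.945]
 [-1.     0.001  0.001]]
19.059161261074316
clamp_pivot 0.7 [321.3 259.7] [ 0.45614006 -0.20143855  0.107     ]
clamp_pivot 0.56 [377.8 405. ] [ 0.53277195 -0.29500442  0.107     ]
rack_edge 0.94 [319.  251.5] [ 0.45293995 -0.1967097   0.107     ]
[319.82834991 258.5235247 ]
```

View pics/w2.png

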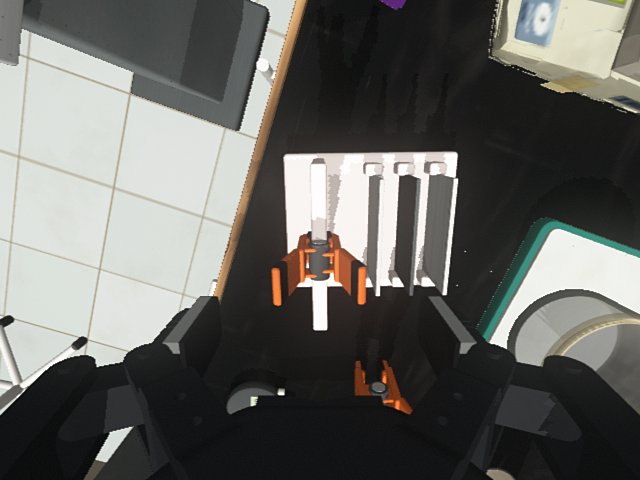

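The wrist view puts the barrel at (321,259), centred and square between the fingers. I'll descend and squeeze.

```bash
python3 -m handwheel '[[0,0,0,0.03,0,0,-1],[0,0,0,0.052,0,0,-1],[0,0,0,0.052,0,0,-1],[0,0,0,0.052,0,0,-1]]'
python3 - <<'E'
from workcell import bot
from h import *
o=bot.get_obs();print(o['ee_pos'],o['wrist_force'])
p=bot.camera('wrist');cv2.imwrite('pics/w3.png',p['frame'][:,:,::-1])
E
```

```text
time: 4.42
ee_pos: [0.4555, -0.201, 0.1348]
tcp_rot: [46.7, 89.9, -24.3]
wrist_force: [-0.6, 0.1, 0.6]
opening: 0.0852
[ 0.45552247 -0.20102112  0.13476104] [-0.6107136   0.05386854  0.55957358]
```

View pics/w3.png

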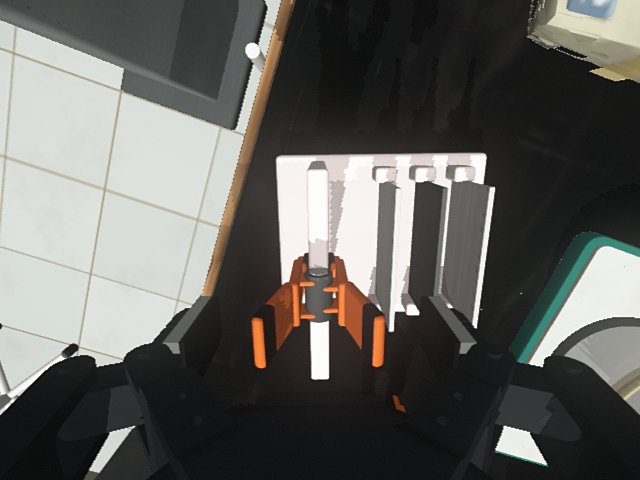

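The fingers straddle both handles, with the handle tops at (260,343) and (377,343). Closing now.

```bash
python3 -m handwheel '[[0,0,0,0,0,0,0.1],[0,0,0,0,0,0,0.3],[0,0,0,0,0,0,0.6],[0,0,0,0,0,0,1],[0,0,0,0,0,0,1],[0,0,0,0,0,0,1],[0,0,0,0,0,0,1],[0,0,0,0,0,0,1]]' 40
python3 - <<'E'
from workcell import bot
from h import *
o=bot.get_obs();print(o['ee_pos'],o['wrist_force'],o['opening'])
p=bot.camera('wrist');cv2.imwrite('pics/w4.png',p['frame'][:,:,::-1])
E
```

```text
time: 5.48
ee_pos: [0.4568, -0.2014, 0.1367]
tcp_rot: [50.6, 89.6, -20.3]
wrist_force: [1.2, 1.9, 18.8]
opening: 0.025
[ 0.45675253 -0.20137321  0.13667373] [ 1.15453348  1.92752185 18.83325603] 0.02502379787086235
```

View pics/w4.png

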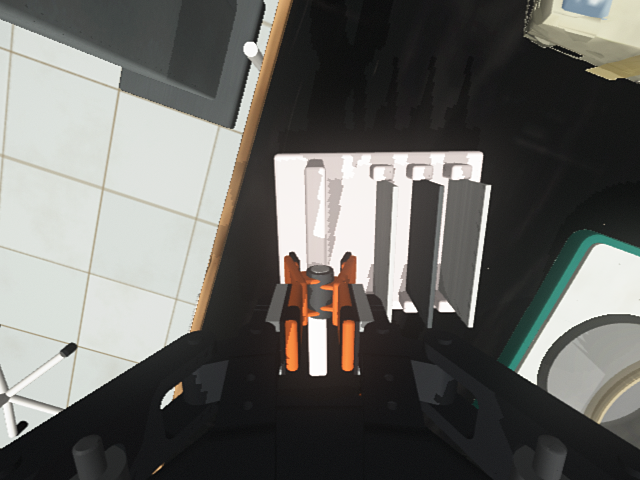

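```bash
python3 -m handwheel '[[0,0,0,-0.02,0,0,1],[0,0,0,-0.06,0,0,1],[0,0,0,-0.11,0,0,1],[0,0,0,-0.13,0,0,1],[0,0,0,-0.13,0,0,1],[0,0,0,-0.13,0,0,1]]'
python3 - <<'E'
from workcell import bot
from h import *
o=bot.get_obs();print(o['ee_pos'],o['tcp_rot'],o['wrist_force'],o['opening'],o['q'].round(1))
p=bot.camera('wrist');cv2.imwrite('pics/w5.png',p['frame'][:,:,::-1])
s=bot.camera('scene');d=bot.camera('side');S=cam(s);D=cam(d)
cv2.imwrite('pics/s5.png',s['frame'][:,:,::-1])
print('weight top',tri([(S,(265,209)),(D,(345,183))]))
for k in ('clamp_pivot',):
  for q in (p,s,d):
    print(k,[(round(d['conf'],2),[round(d['centre'][0]*640,1),round(d['centre'][1]*480,1)]) for d in bot.tip_of(k,q)])
E
```

```text
time: 6.28
ee_pos: [0.4548, -0.2007, 0.262]
tcp_rot: [-133.4, 89.9, 155.7]
wrist_force: [0.0, -0.8, -1.2]
opening: 0.025
[ 0.45477778 -0.20066813  0.26199148] [-133.3904215    89.9080328   155.69018324] [ 0.04643863 -0.76918694 -1.20494787] 0.025010426358386063 [-23.8  -1.9   4.3  96.3   0.   47.1]
weight top (array([0.68544022, 0.04991459, 0.18141171]), [array([-0.5, -0.8]), array([-0.4,  0.7])])
clamp_pivot [(0.88, [321.9, 288.9]), (0.78, [385.3, 10.8])]
clamp_pivot [(0.83, [336.0, 306.4]), (0.77, [415.2, 207.5]), (0.54, [410.5, 224.5])]
clamp_pivot [(0.71, [279.7, 266.5]), (0.67, [383.2, 326.6]), (0.58, [318.4, 258.9])]
```

View pics/w5.png

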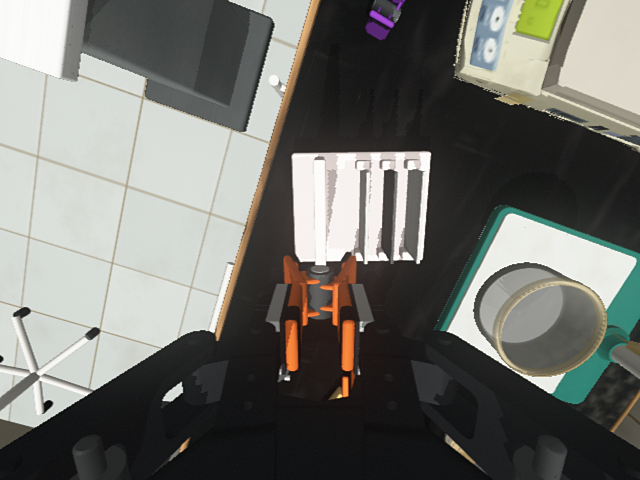

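View pics/s5.png

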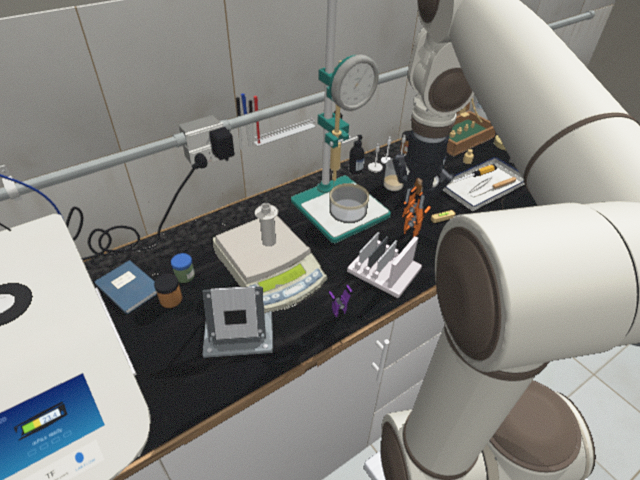

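The clamp is off the rack and held open, with its barrel at (320,290) and the rack board bare. Next I'll carry it to a viewing pose beside the panel.

```bash
python3 -m handwheel '[[0,0,0,-0.03,0.015,-0.02,1],[6,0,0,-0.04,0.05,-0.07,1],[12,0,0,-0.04,0.08,-0.12,1],[19,0,0,-0.04,0.115,-0.18,1],[19,0,0,-0.04,0.155,-0.24,1],[19,0,0,-0.04,0.1915,-0.2935,1],[19,0,0,-0.04,0.1915,-0.2935,1],[19,0,0,-0.04,0.1915,-0.2935,1],[19,0,0,-0.04,0.1915,-0.2935,1]]'
python3 - <<'E'
from workcell import bot
from h import *
o=bot.get_obs();print(o['time'],o['ee_pos'],o['tcp_rot'],o['q'].round(1),o['opening'])
p=bot.camera('wrist');cv2.imwrite('pics/w6.png',p['frame'][:,:,::-1]);W=cam(p,o)
a=p['frame'][:,:,::-1]
for k in ('clamp_pivot','panel_edge'):
  for d in bot.tip_of(k,p):
    uv=np.array(d['centre'])*[640,480];print(k,d['conf'],uv.round(1),plane(W,uv,.145))
E
```

```text
time: 7.7
ee_pos: [0.5399, 0.1381, 0.3034]
tcp_rot: [-3.1, 90.0, -93.1]
wrist_force: [0.0, 0.7, -1.0]
opening: 0.025
7.7 [0.53991132 0.13809361 0.30339377] [ -3.11380701  89.98147439 -93.08413646] [ 14.4   7.6  19.  101.3  -0.  104.3] 0.02499071625046424
clamp_pivot 0.82 [321.5 288.9] [0.54131182 0.0815558  0.145     ]
clamp_pivot 0.73 [250.3 317.1] [0.47451349 0.05280533 0.145     ]
panel_edge 0.95 [315.6 140.4] [0.53626726 0.21172765 0.145     ]
```

View pics/w6.png

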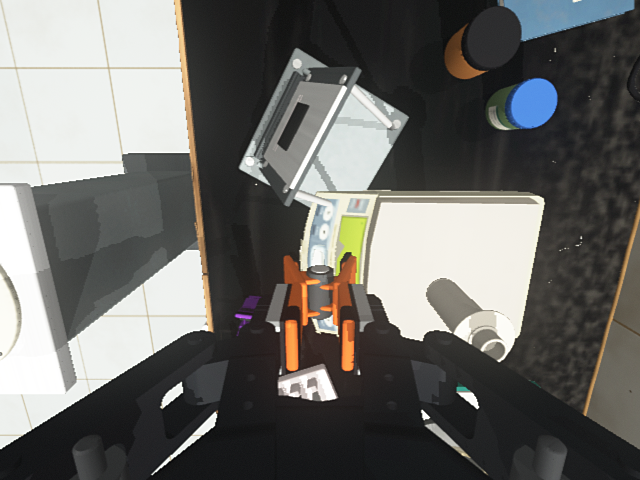

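The wrist view shows the stand yawed about 25–30° relative to the tool. The panel and board top edge runs from roughly (287,203) to (352,70). Zooming in.

Run:
```python
import cv2
a=cv2.imread('pics/w6.png')
cv2.imwrite('pics/w6z.png',cv2.resize(a[40:215,225:420],None,fx=3.4,fy=3.4,interpolation=cv2.INTER_CUBIC))
```

```text
(no output)
```

View pics/w6z.png

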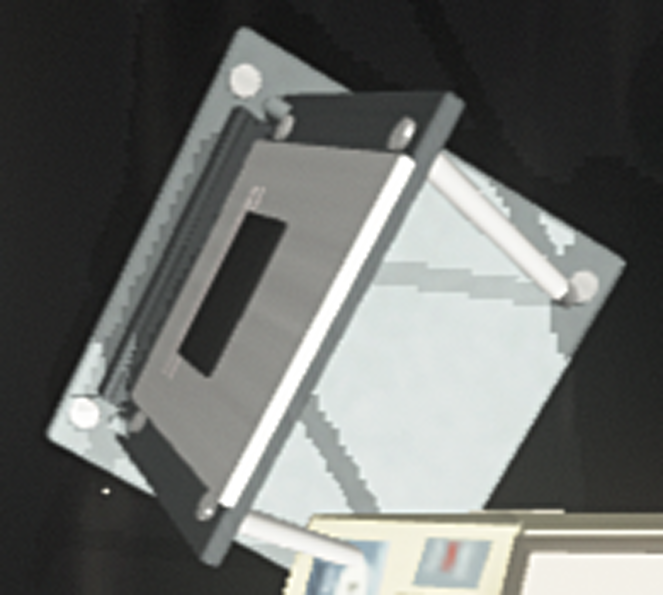

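```bash
cat > e.py <<'E'
from workcell import bot
from h import *
o=bot.get_obs();p=bot.camera('wrist');W=cam(p,o)
f=lambda u,v:(225+u/3.4,40+v/3.4)
T,B=f(409,159),f(226,503)
for z in (.13,.135,.14,.145,.15):
    a,b=plane(W,T,z),plane(W,B,z);d=a-b
    a2,b2=plane(W,f(463,104),z),plane(W,f(217,565),z)
    print(z,np.linalg.norm(d).round(4),((a+b)/2).round(4),np.degrees(np.arctan2(d[1],d[0])).round(2),'board',np.linalg.norm(a2-b2).round(4),((a2+b2)/2).round(4),np.degrees(np.arctan2(*(a2-b2)[1::-1])).round(2))
for z in (0,.006,.012):
    a,b=plane(W,f(243,28),z),plane(W,f(48,435),z);c=plane(W,f(625,264),z);d=a-b
    print('base',z,np.linalg.norm(d),np.linalg.norm(c-a),np.degrees(np.arctan2(d[1],d[0])))
S=cam(bot.camera('scene'));D=cam(bot.camera('side'))
m=(np.array(T)+B)/2
print(tri([(W,m),(S,(233.1,284.2)),(D,(271.3,182.6))]),tri([(W,m),(D,(271.3,182.6))]),tri([(W,m),(S,(233.1,284.2))]))
# pivot in tool from pixel
T4=np.array(p['tool_from_camera']);K=W[0]
for uv in ((321.5,288.9),):
    d=T4[:3,:3]@np.linalg.inv(K)@np.r_[uv,1];c=T4[:3,3]
    for x in (.025,.0297,.034): print('pivot tool',c+d*(x-c[0])/d[0])
E
python3 e.py
```

```text
0.13 0.0941 [0.5378 0.2126 0.13  ] 60.82 board 0.1263 [0.5427 0.2104 0.13  ] 61.0
0.135 0.0926 [0.5378 0.2125 0.135 ] 60.82 board 0.1242 [0.5426 0.2104 0.135 ] 61.0
0.14 0.091 [0.5379 0.2124 0.14  ] 60.82 board 0.122 [0.5426 0.2103 0.14  ] 61.0
0.145 0.0894 [0.5379 0.2123 0.145 ] 60.82 board 0.1199 [0.5425 0.2103 0.145 ] 61.0
0.15 0.0878 [0.5379 0.2123 0.15  ] 60.82 board 0.1178 [0.5425 0.2103 0.15  ] 61.0
base 0 0.1528694764931254 0.15301935229536537 60.89920491068041
base 0.006 0.15072269278563902 0.15087046384507632 60.899204910680396
base 0.012 0.14857590907815255 0.14872157539478725 60.89920491068041
(array([0.5407091 , 0.21019373, 0.14489108]), [array([2.4, 4.8]), array([-0.,  2.]), array([-0.2, -1.2])]) (array([0.54031007, 0.21338414, 0.13851559]), [array([1.9, 0.8]), array([-0.6,  0.1])]) (array([0.5381588 , 0.21218108, 0.15462763]), [array([-0.8,  2. ]), array([-0.8,  0.1])])
pivot tool [ 0.025       0.00041895 -0.00334205]
pivot tool [ 0.0297      0.00045351 -0.00123469]
pivot tool [0.034      0.00048512 0.00069331]
```

Edge length, board width and stereo agree: edge middle ≈ (0.538, 0.212, 0.1425), with the panel's back direction at −29.1°. Next I'll work out the pre-approach pose, 90 mm up the slope.

```bash
cat > t.py <<'E'
from h import *
import sys
E0=np.array([.5379,.2123,.1425])
def frame(yaw=-29.1,lean=22):
    h=np.array([np.cos(np.radians(yaw)),np.sin(np.radians(yaw)),0]);l=np.radians(lean)
    z=np.sin(l)*h+np.cos(l)*np.array([0,0,1]);x=np.cos(l)*h-np.sin(l)*np.array([0,0,1])
    return np.c_[x,np.cross(z,x),z]
F=frame()
RT=toolR(-F[:,2],F[:,0])
PIV=np.array([.0297,.0003,-.0012])
def tcp(up,x=.003,y=0): return E0+F@[x,y,up]-RT@PIV
def pivot_in_edge(o):
    R=rpy(o['tcp_rot']);return F.T@(o['ee_pos']+R@PIV-E0), F.T@R
E
python3 - <<'E'
from t import *
from workcell import bot
R0=toolR([0,0,-1],[1,0.0009,0]);o=bot.get_obs();R=rpy(o['tcp_rot'])
print(R.round(3).tolist(),tcp(.09),tcp(.007),goal(R,o['ee_pos'],RT,tcp(.09)))
E
```

```text
[[0.0, 1.0, 0.0], [0.0, 0.0, -1.0], [-1.0, 0.0, -0.0]] [0.5786841  0.18822651 0.25247247] [0.55151647 0.20334781 0.17551621] (array([ 28.75,   5.58, -21.55]), array([ 0.0511,  0.0387, -0.0498]))
```

```bash
python3 -m handwheel '[[8,1.5,-6,0,0.02,-0.02,1],[16,3,-12,0.0,0.0387,-0.0498,1],[24,4.5,-18,0.01,0.0387,-0.0498,1],[28.75,5.58,-21.55,0.03,0.0387,-0.0498,1],[28.75,5.58,-21.55,0.0511,0.0387,-0.0498,1],[28.75,5.58,-21.55,0.0511,0.0387,-0.0498,1],[28.75,5.58,-21.55,0.0511,0.0387,-0.0498,1]]'
cat > look.py <<'E'
from workcell import bot
from t import *
n=sys.argv[1]
o=bot.get_obs();print(o['time'],o['ee_pos'].round(4),o['q'].round(1),o['wrist_force'].round(1),o['opening'])
pv,RR=pivot_in_edge(o);print('pivot in edge',pv.round(4),'tool in edge',RR.round(3).tolist())
p=bot.camera('wrist');cv2.imwrite(f'pics/{n}.png',p['frame'][:,:,::-1]);W=cam(p,o)
for k in ('clamp_pivot','panel_edge'):
  for d in bot.tip_of(k,p):
    uv=np.array(d['centre'])*[640,480];print(k,round(d['conf'],2),uv.round(1))
print('expect edge',proj(W,E0),'ends',proj(W,E0+F@[0,.045,0]),proj(W,E0+F@[0,-.045,0]),'piv',proj(W,E0+F@pv))
E
python3 look.py w7
```

```text
time: 8.88
ee_pos: [0.5786, 0.189, 0.2534]
tcp_rot: [-90.1, 68.0, 150.9]
wrist_force: [-0.4, 0.3, 0.3]
opening: 0.025
8.875 [0.5786 0.189  0.2534] [ 11.9  30.9  40.  116.   14.2 128.8] [-0.4  0.3  0.3] 0.02500629880824915
pivot in edge [0.0022 0.0006 0.0907] tool in edge [[0.0, 1.0, 0.001], [0.0, 0.001, -1.0], [-1.0, 0.0, -0.0]]
clamp_pivot 0.66 [320.2 289.9]
panel_edge 0.87 [316.2 241.2]
expect edge [317.14819577 239.98661822] ends [317.12554827 179.95157189] [317.1687214  294.39694886] piv [320.5793188  288.57259124]
```

View pics/w7.png

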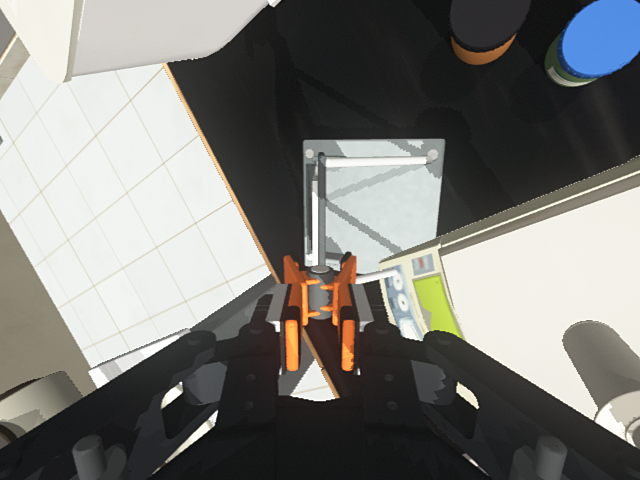

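The view is now along the slope. The white panel edge starts near (316,180), against my expectation of (317,180), so it's close. Zooming to check.

Run:
```python
import cv2
a=cv2.imread('pics/w7.png')
cv2.imwrite('pics/w7z.png',cv2.resize(a[135:285,270:370],None,fx=5,fy=4,interpolation=cv2.INTER_CUBIC))
```

```text
(no output)
```

View pics/w7z.png

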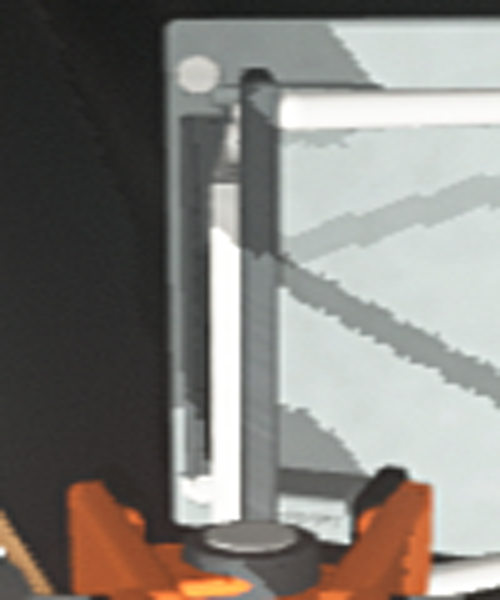

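The panel strip centre is at u≈315.3 and the barrel at u≈320.3. That puts the pivot 3.2 mm behind the panel's mid-plane, which matches the stack's mid-plane. Descending along the slope.

```bash
python3 -m handwheel '[[0,0,0,0.02,-0.0005,0,1],[0,0,0,0.04,-0.0005,0,1],[0,0,0,0.05,-0.0005,0,1],[0,0,0,0.05,-0.0005,0,1],[0,0,0,0.05,-0.0005,0,1]]'
python3 look.py w8
python3 - <<'E'
import cv2
a=cv2.imread('pics/w8.png')
cv2.imwrite('pics/w8z.png',cv2.resize(a[135:395,250:390],None,fx=4,fy=2.3,interpolation=cv2.INTER_CUBIC))
E
```

```text
time: 9.65
ee_pos: [0.5622, 0.1983, 0.2069]
tcp_rot: [-90.1, 68.0, 150.9]
wrist_force: [-0.5, -0.9, -1.1]
opening: 0.0252
9.65 [0.5622 0.1983 0.2069] [ 13.   27.   29.4 109.   14.5 129.9] [-0.5 -0.9 -1.1] 0.02523435604868423
pivot in edge [0.0021 0.0008 0.0405] tool in edge [[0.0, 1.0, 0.001], [0.0, 0.001, -1.0], [-1.0, 0.0, -0.0]]
clamp_pivot 0.9 [322.2 290.9]
panel_edge 0.91 [313.9 267.3]
panel_edge 0.28 [323.1 289.8]
expect edge [316.81167194 262.58169321] ends [316.75516312 189.00243242] [316.86171428 327.74103859] piv [320.57921836 288.57257347]
```

View pics/w8z.png

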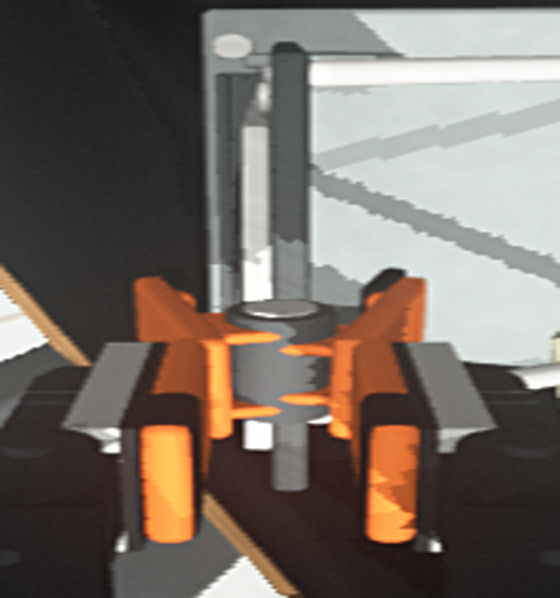

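```bash
python3 -m handwheel '[[0,0,0,0.015,-0.0004,0,1],[0,0,0,0.028,-0.0004,0,1],[0,0,0,0.028,-0.0004,0,1],[0,0,0,0.028,-0.0004,0,1]]'
python3 look.py w9
python3 - <<'E'
import cv2
a=cv2.imread('pics/w9.png')
cv2.imwrite('pics/w9z.png',cv2.resize(a[135:395,250:390],None,fx=4,fy=2.3,interpolation=cv2.INTER_CUBIC))
E
```

```text
time: 10.3
ee_pos: [0.5526, 0.2036, 0.1808]
tcp_rot: [-90.0, 68.0, 150.9]
wrist_force: [0.1, -0.5, -0.2]
opening: 0.025
10.3 [0.5526 0.2036 0.1808] [ 13.6  25.4  24.3 105.4  14.7 130.5] [ 0.1 -0.5 -0.2] 0.025032003092768998
pivot in edge [0.0018 0.0007 0.0122] tool in edge [[0.0, 1.0, 0.001], [-0.0, 0.001, -1.0], [-1.0, 0.0, 0.0]]
clamp_pivot 0.64 [322.5 291.4]
expect edge [317.08704061 280.35615042] ends [317.02780763 196.02443544] [317.13851836 353.64652758] piv [320.57879847 288.5728788 ]
```

View pics/w9z.png

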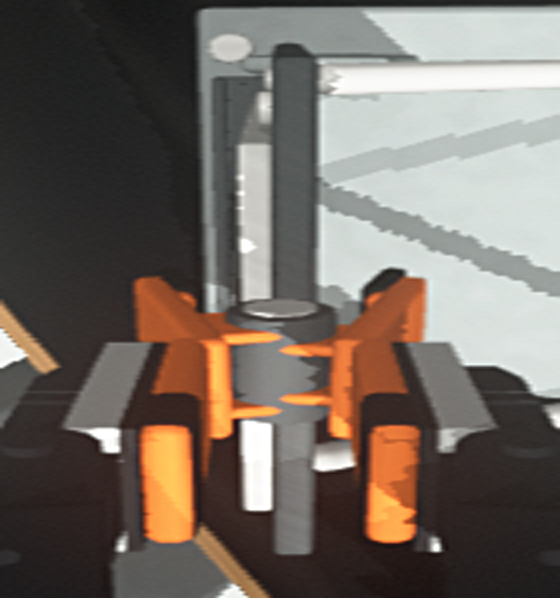

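The stack spans 240–318 in the zoom and the barrel is centred at 281, so they are aligned. Nudging down while watching the force.

```bash
python3 -m handwheel '[[0,0,0,0.002,0,0,1],[0,0,0,0.003,0,0,1],[0,0,0,0.003,0,0,1]]'
python3 - <<'E'
from workcell import bot
from t import *
o=bot.get_obs();print(pivot_in_edge(o)[0].round(4),(F.T@o['wrist_force']).round(1))
E
```

```text
time: 10.82
ee_pos: [0.5519, 0.204, 0.1787]
tcp_rot: [-90.2, 68.1, 150.8]
wrist_force: [2.7, -2.1, 6.7]
opening: 0.0252
[0.0018 0.0008 0.01  ] [ 0.6 -0.6  7.5]
```

Contact at 7.5 N along the slope. I'll press 0.4 mm more and look.

```bash
python3 -m handwheel '[[0,0,0,0.0004,0,0,1],[0,0,0,0.0004,0,0,1],[0,0,0,0.0004,0,0,1]]'; python3 look.py w10
python3 - <<'E'
from workcell import bot
from t import *
o=bot.get_obs();print(pivot_in_edge(o)[0].round(4),(F.T@o['wrist_force']).round(1))
a=cv2.imread('pics/w10.png')
cv2.imwrite('pics/w10z.png',cv2.resize(a[135:395,250:390],None,fx=4,fy=2.3,interpolation=cv2.INTER_CUBIC))
p=bot.camera('side');cv2.imwrite('pics/d10z.png',cv2.resize(p['frame'][120:270,200:400,::-1],None,fx=3.5,fy=3.5,interpolation=cv2.INTER_CUBIC))
E
```

```text
time: 11.2
ee_pos: [0.5519, 0.204, 0.1787]
tcp_rot: [-90.3, 68.1, 150.7]
wrist_force: [3.0, -2.7, 9.2]
opening: 0.0252
11.2 [0.5519 0.204  0.1787] [ 13.7  25.1  23.7 105.   14.7 130.6] [ 3.  -2.7  9.2] 0.025200546657507934
pivot in edge [0.0019 0.0008 0.0099] tool in edge [[0.002, 1.0, 0.001], [0.001, 0.001, -1.0], [-1.0, 0.002, -0.001]]
clamp_pivot 0.91 [320.1 291.6]
expect edge [316.916592   282.22576438] ends [316.86036866 196.90216172] [316.96540862 356.30905661] piv [320.57987366 288.57101313]
[0.0019 0.0008 0.01  ] [-0.2 -0.7  9.7]
```

View pics/w10z.png

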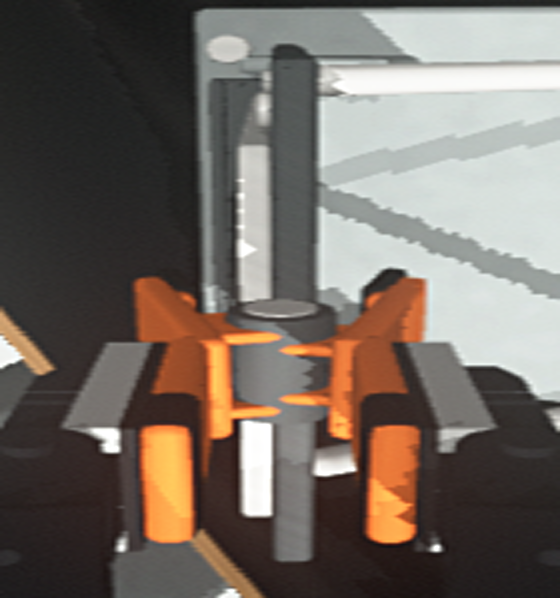

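View pics/d10z.png

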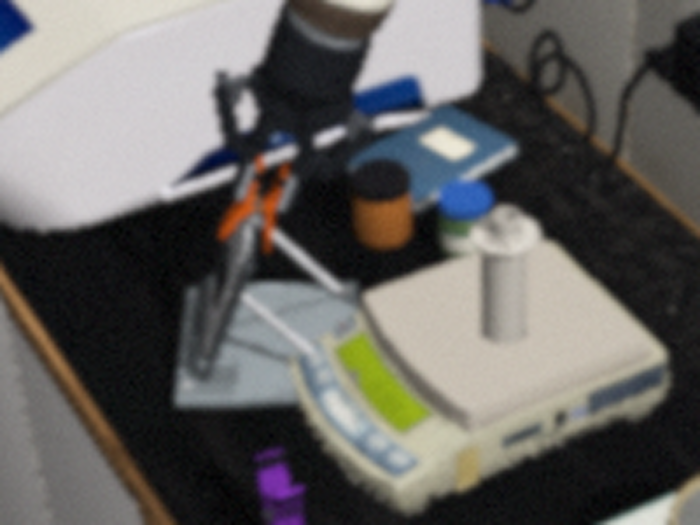

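It is seated at 9.7 N along the slope, with the jaws open round the stack at (276,470) in the zoom and the handles at 25 mm opening. Pushing the clamp to open lowers the handle tips about 5 mm, and the pads draw back about 3 mm, so I'll open slowly while following down.

```bash
python3 -m handwheel '[[0,0,0,0.0003,0,0,0.4],[0,0,0,0.0005,0,0,0.37],[0,0,0,0.0008,0,0,0.34],[0,0,0,0.0012,0,0,0.305],[0,0,0,0.0016,0,0,0.27],[0,0,0,0.0016,0,0,0.27]]'
python3 - <<'E'
from workcell import bot
from t import *
o=bot.get_obs();print(pivot_in_edge(o)[0].round(4),(F.T@o['wrist_force']).round(1),o['opening'])
E
```

```text
time: 12.15
ee_pos: [0.5516, 0.2044, 0.1772]
tcp_rot: [-90.3, 68.1, 150.6]
wrist_force: [4.8, -2.0, 8.9]
opening: 0.0311
[0.002  0.001  0.0084] [ 1.4  0.6 10.1] 0.0311033051055084
```

```bash
python3 -m handwheel '[[0,0,0,0.0004,0,0,0.235],[0,0,0,0.0009,0,0,0.2],[0,0,0,0.0014,0,0,0.165],[0,0,0,0.002,0,0,0.13],[0,0,0,0.002,0,0,0.13]]'
python3 - <<'E'
from workcell import bot
from t import *
o=bot.get_obs();print(pivot_in_edge(o)[0].round(4),(F.T@o['wrist_force']).round(1),o['opening'])
E
```

```text
time: 12.78
ee_pos: [0.5508, 0.2049, 0.1757]
tcp_rot: [-90.4, 68.1, 150.6]
wrist_force: [3.5, -1.3, 10.4]
opening: 0.0376
[0.0017 0.0011 0.0067] [-0.5  0.6 11. ] 0.03757634462801724
```

```bash
python3 -m handwheel '[[0,0,0,0.0005,0,0,0.095],[0,0,0,0.001,0,0,0.06],[0,0,0,0.0016,0,0,0.025],[0,0,0,0.0022,0,0,-0.01],[0,0,0,0.0022,0,0,-0.01]]'
python3 - <<'E'
from workcell import bot
from t import *
o=bot.get_obs();print(pivot_in_edge(o)[0].round(4),(F.T@o['wrist_force']).round(1),o['opening'])
p=bot.camera('wrist');cv2.imwrite('pics/w11.png',p['frame'][:,:,::-1])
E
```

```text
time: 13.4
ee_pos: [0.55, 0.2054, 0.1738]
tcp_rot: [-90.4, 68.1, 150.6]
wrist_force: [2.6, 0.0, 12.0]
opening: 0.0433
[0.0016 0.0011 0.0046] [-2.4  1.3 12. ] 0.043296115252405946
```

View pics/w11.png

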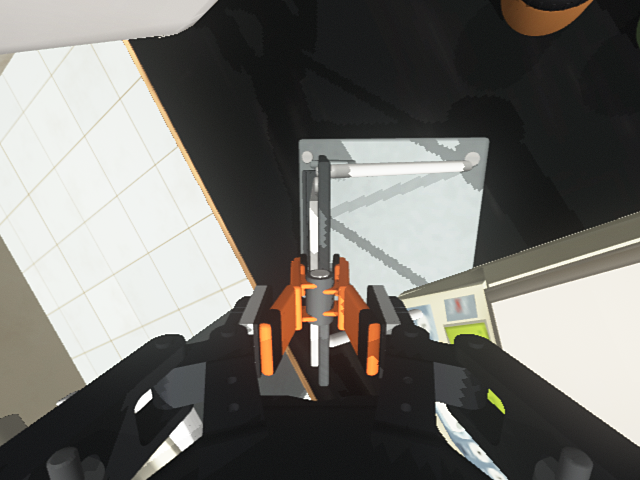

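The handles are opening evenly and the barrel stays on the edge with 12 N downward. I'll go on to full bite.

```bash
python3 -m handwheel '[[0,0,0,0.0005,0,0,-0.045],[0,0,0,0.001,0,0,-0.08],[0,0,0,0.0016,0,0,-0.115],[0,0,0,0.0022,0,0,-0.15],[0,0,0,0.0026,0,0,-0.18],[0,0,0,0.0028,0,0,-0.2],[0,0,0,0.0028,0,0,-0.22]]'
python3 - <<'E'
from workcell import bot
from t import *
o=bot.get_obs();print(pivot_in_edge(o)[0].round(4),(F.T@o['wrist_force']).round(1),o['opening'])
p=bot.camera('wrist');cv2.imwrite('pics/w12.png',p['frame'][:,:,::-1])
E
```

```text
time: 14.32
ee_pos: [0.5483, 0.2058, 0.1688]
tcp_rot: [-89.9, 67.9, 151.1]
wrist_force: [0.6, 0.0, 0.7]
opening: 0.0518
[ 0.0017  0.0006 -0.0007] [0.2 0.3 0.9] 0.05177142069916158
```

View pics/w12.png

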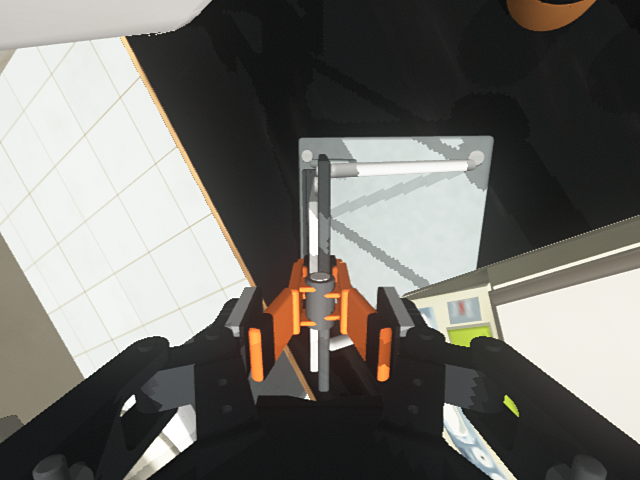

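The force is back to zero and the clamp bites on its own. I'll open wide and withdraw along the slope.

```bash
python3 -m handwheel '[[0,0,0,0,0,0,-0.35],[0,0,0,0,0,0,-0.5],[0,0,0,0,0,0,-0.7],[0,0,0,-0.01,0,0,-0.8],[0,0,0,-0.03,0,0,-0.8],[0,0,0,-0.06,0,0,-0.8],[0,0,0,-0.1,0,0,-0.8],[0,0,0,-0.12,0,0,-0.8],[0,0,0,-0.12,0,0,-0.8]]'; python3 look.py w13
python3 - <<'E'
from workcell import bot
from t import *
a=cv2.imread('pics/w13.png');cv2.imwrite('pics/w13z.png',cv2.resize(a[120:400,220:420],None,fx=3,fy=2.1,interpolation=cv2.INTER_CUBIC))
p=bot.camera('side');cv2.imwrite('pics/d13z.png',cv2.resize(p['frame'][120:270,200:400,::-1],None,fx=3.5,fy=3.5,interpolation=cv2.INTER_CUBIC))
p=bot.camera('scene');cv2.imwrite('pics/s13z.png',cv2.resize(p['frame'][230:380,140:340,::-1],None,fx=3.5,fy=3.5,interpolation=cv2.INTER_CUBIC))
E
```

```text
time: 15.5
ee_pos: [0.5886, 0.1837, 0.2816]
tcp_rot: [-90.2, 68.1, 150.7]
wrist_force: [0.3, 0.6, -0.1]
opening: 0.077
15.5 [0.5886 0.1837 0.2816] [ 11.3  34.1  47.8 120.7  14.1 128.3] [ 0.3  0.6 -0.1] 0.07698567981949163
pivot in edge [0.0022 0.0009 0.1211] tool in edge [[0.002, 1.0, 0.001], [0.001, 0.001, -1.0], [-1.0, 0.002, -0.001]]
clamp_pivot 0.94 [317.1 234.3]
clamp_pivot 0.62 [370.5 389. ]
expect edge [317.17102087 230.75626342] ends [317.13710529 176.79238392] [317.20208489 280.18294787] piv [320.57943961 288.57104511]
```

View pics/w13z.png

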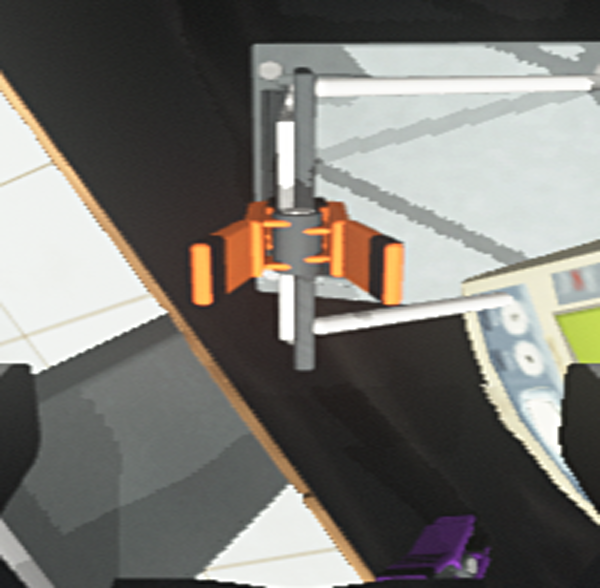

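View pics/d13z.png

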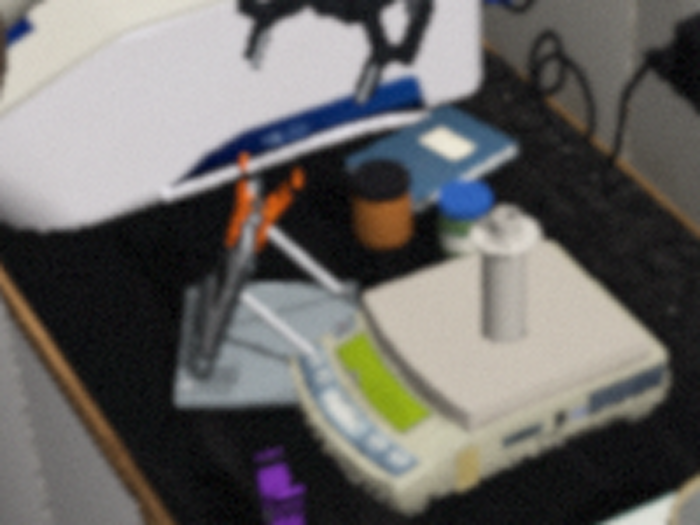

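View pics/s13z.png

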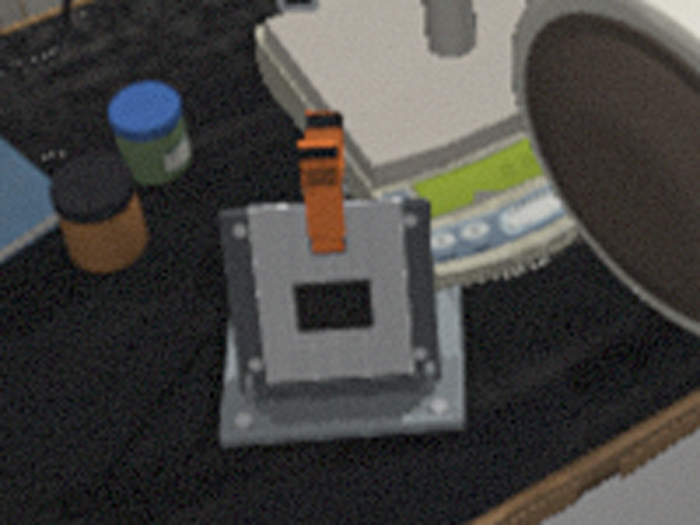

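The views show the clamp square in the middle of the edge. The jaw tips are about 32 mm below the edge, against about 31 mm expected when fully down. The panel has not moved, the jar is undisturbed, and the gripper is 12 cm clear. Handing in.

Run:
```python
from workcell import bot
print(bot.job_done())
```

```text
the job is handed in; nothing more can be done
None
```

The small orange clamp is on the panel's top edge, let go, and the job was handed in at about 15.7 s of the 51 s allowed; no verdict was reported.

**Sequence:** I squeezed the clamp fully open (25 mm at the pads) and lifted it off the rack. I brought it down the slope and pressed it on the edge at about 10 N with the jaws held open. I then opened the fingers slowly while following down about 9 mm. The push read 10–12 N at each check until it fell to about zero on release, and I withdrew 12 cm up the slope.

**Last checks:**
- **Seating:** the jaw tips are about 32 mm below the edge, where about 31 mm is expected when fully down.
- **Position:** the clamp looks square, centred on panel plus backboard, and within about 3–4 mm of the middle of the edge.
- **Bystanders:** the panel and jar look unmoved in the last pictures. The stopwatch was not in them; the arm stayed well clear of it.

**Disagreements:**
- Contact came about 3 mm higher up the slope than my camera estimate of the edge height, so I relied on the force reading.
- The edge estimate was also about 1.3 mm off across the panel, which I corrected from the view along the slope.

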